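Put the washed laboratory parts where they belong

ROBOT

A 6-joint arm with a two-finger parallel gripper is mounted at the origin on the work surface. World frame = base frame: x ahead of the robot, y to its left, z up, the work surface at z = 0. Lengths are in m, angles in rad, forces in N, time in s.
With the tool pointing down it reaches from about 0.275 to 0.725 m from the base axis. Payload 5.6 kg.
Tool frame: the origin (TCP) lies midway between the tips of the shut fingers; the grasp point (between the pads) lies 19 mm behind it (bot.grip_depth is the distance from the TCP to the grasp point, in m); z points along the fingers, y is the line along which they close (so a half turn about z gives the same grasp; the last joint's range is limited). The gripper opens to 85 mm and grips with 20 to 120 N. Pads are 22 mm wide; open, the fingers measure 114 mm over their backs; the gripper's body (76 mm by 85 mm) begins 54 mm behind the grasp point. The pads swing forward as they close: fully open they stand 13 mm farther back than shut.
Start: joints at [1.594, 0.255, 0.108, 0, -1.424, -0.285], TCP at [0.142, 0.531, 0.231] pointing down, gripper open.
Joint ranges: [-2.95, 2.95], [-1.21, 1.97], [-1.09, 1.5], [-2.87, 1.71], [-2.94, -0.07], [-3.05, 3.05]. Speed limits (rad/s): [2.57, 2.57, 3.14, 3.14, 3.14, 3.14].

INTERFACE

Orientations are given as [roll, pitch, yaw] about the fixed x, y, z axes, in that order (R = Rz(yaw) Ry(pitch) Rx(roll)).
In Python, from rig import bot, fingers, capture, camera_params gives the robot as it stands. The module is installed in compiled form; this text tells all that it offers. Calls block until the motion is done:
- bot.move_to(position, orientation): joint-space move of the TCP to a pose.
- bot.move_linear(position, ori=None, velocity=0.15): straight line of the TCP; ori=None keeps the orientation; velocity is the mean speed in m/s.
- bot.goto_joints(angles): joint-space move.
- fingers.gripper_open() and fingers.grasp(f_grip=None): open the fingers fully, or close them until they stop; f_grip is the grip in N (None keeps the last).
- bot.pause(seconds).
- bot.inverse_kinematics(position, orientation): joint angles nearest the present ones, or None.
- capture(name): name is "scene" or "side" or "wrist"; returns the picture (480x640x3 uint8, blue, green, red); there is no depth.
- camera_params(name): a dict with "camera_matrix" (3x3 intrinsics, pixels), "rvec" (rotation vector, rad) and "tvec" (3), from world to camera coordinates, as OpenCV has them. Camera axes: x right, y down, z forward; pixel columns grow to the right and rows downward; lengths in m; the calibration is good to about 2 mm. A picture is of the moment at which its call begins: read the wrist's pose just before it. camera_params takes no time and is no camera call; for the wrist camera it gives the pose at the moment of the call.
A pose or a line that the arm cannot do raises bot.Unreachable and nothing moves.
- bot.hand_in(): hands the job in; it is judged then, once.
Readings, each from a call of its own:
- bot.current_clock(): time.
- bot.current_q(): joint angles.
- bot.current_qd(): joint speeds.
- bot.current_effort(): joint torques, N m.
- bot.current_eef_pos(): TCP position.
- bot.current_tool_rot(): TCP orientation.
- bot.current_force(): force on the tool from outside, world axes, zero at the start.
- bot.current_torque(): the same for the moment, N m.
- bot.current_grip_width(): opening from 0.0 (shut) to 1.0 (fully open).
- bot.current_gripper_force(): force on a finger pad.
Only numpy, scipy, OpenCV 4.12 (cv2) and the standard library are available. Lean on these libraries where they do the work, as an engineer would, in place of code of your own. Each camera call takes 0.05 s, during which the arm holds its last target. There are 200 camera calls.

TASK

Clear the grey drying mat: stand the two tall narrow vials upright in the rack with the small compartments and the two squat jars upright in the tray with the large compartments, one to a compartment, resting on its floor. Put the dark grey mixing head back on the mixer's flatted shaft, turned so that the flats match and pushed fully down onto its collar. Leave the beaker and the flask where they stand.

Things in the scene. Friction and masses are not known exactly. Their poses are not given: they have to be found in the camera images.
- vial_a: Small glass sample vial with white screw cap of the same width, standing upright: 28 mm diameter, 64 mm tall in all, about 40 g. One of two alike. Origin: centre of its underside, z up its axis; starts on a 3 mm thick light grey mat.
- vial_b: Small glass sample vial with white screw cap of the same width, standing upright: 28 mm diameter, 64 mm tall in all, about 40 g. One of two alike. Origin: centre of its underside, z up its axis; starts on a 3 mm thick light grey mat.
- jar_a: Squat wide glass jar with white screw lid, standing upright: 48 mm diameter, 42 mm tall in all, about 90 g. One of two alike. Origin: centre of its underside, z up its axis; starts on a 3 mm thick light grey mat.
- jar_b: Squat wide glass jar with white screw lid, standing upright: 48 mm diameter, 42 mm tall in all, about 90 g. One of two alike. Origin: centre of its underside, z up its axis; starts on a 3 mm thick light grey mat.
- head: Dark grey plastic mixing head, 42 mm tall, 80 g, upright on the 3 mm mat. Round, 40 mm diameter, with gripping flats 40 mm apart facing +y and -y, 26 mm long, full height. On +x a fin 10 mm wide with white mark on top, reaching 28 mm from the axis. D-bore right through: 21 mm diameter, flat face on the +x (fin) side 6.5 mm from the axis. Origin: bore axis, underside; z up.
- vial_rack: Fixed open steel rack, 54 x 103 mm, 28 mm tall, walls and divider 5 mm, floor 5 mm thick. Two small compartments side by side along its y, each 44 x 44 mm inside, centred at y = +24.5 and -24.5 mm, x = 0. Origin: centre of its underside, on the table; z up.
- jar_tray: Fixed open shallow steel tray, 78 x 151 mm, 18 mm tall, walls and divider 5 mm, floor 5 mm thick. Two large compartments side by side along its y, each 68 x 68 mm inside, centred at y = +36.5 and -36.5 mm, x = 0. Origin: centre of its underside, on the table; z up.
- mixer: Fixed blue box, 110 x 110 x 60 mm, black knob on its -x side, white line on top towards +x. On top a dark collar, 48 mm diameter, its top (the seat) at z 64 mm; from it a steel D-shaft up to z 94 mm: 18 mm diameter, flat on the +x side 5 mm from the axis, top 8 mm tapering to 0.6 size. Seated, the head's origin is at z 64 mm and its x (fin) along mixer x. Origin: shaft axis, underside; z up.
- beaker: Bystander: empty glass beaker, 68 mm across, 90 mm tall, off to the left. Origin: centre of its underside. Not to be moved.
- flask: Bystander: conical glass flask, 80 mm across at the foot, 135 mm tall, off to the right. Origin: centre of its underside. Not to be moved.

How it is judged:
At the end, for the whole second after the job is handed in: Vials in the rack's and jars in the tray's compartments, origins 1 to 10 mm above rack or tray origin, tilt under 0.12 rad. Head within 5 mm of the shaft axis in mixer x and y, 60 to 68 mm above the mixer origin, tilt under 0.08 rad. All five slower than 0.02 m/s (x of vial_a in the frame of vial_rack between -0.02 and 0.02 m and y of vial_a in the frame of vial_rack between -0.046 and 0.046 m and z of vial_a in the frame of vial_rack between 0.001 and 0.01 m and angle between each of vial_a, vial_b, jar_a, jar_b's own z axis and vertical below 0.12 rad and linear speed of each of vial_a, vial_b, jar_a, jar_b, head below 0.02 m/s and x of vial_b in the frame of vial_rack between -0.02 and 0.02 m and y of vial_b in the frame of vial_rack between -0.046 and 0.046 m and z of vial_b in the frame of vial_rack between 0.001 and 0.01 m and x of jar_a in the frame of jar_tray between -0.022 and 0.022 m and y of jar_a in the frame of jar_tray between -0.06 and 0.06 m and z of jar_a in the frame of jar_tray between 0.001 and 0.01 m and x of jar_b in the frame of jar_tray between -0.022 and 0.022 m and y of jar_b in the frame of jar_tray between -0.06 and 0.06 m and z of jar_b in the frame of jar_tray between 0.001 and 0.01 m and x of head in the frame of mixer between -0.005 and 0.005 m and y of head in the frame of mixer between -0.005 and 0.005 m and z of head in the frame of mixer between 0.06 and 0.068 m and angle between head's own z axis and vertical below 0.08 rad); the robot touches nothing.
It fails at once if the beaker is pushed more than 20 mm or tipped (distance of beaker from where it was at the start of the episode above 0.02 m or angle between beaker's own z axis and vertical above 0.3 rad).
It fails at once if the flask is pushed more than 20 mm or tipped (distance of flask from where it was at the start of the episode above 0.02 m or angle between flask's own z axis and vertical above 0.3 rad).
It also fails if it takes over 125 s, if anything falls off the work surface, if the arm or the gripper's body presses on something with over 40 N, if the wrist force passes 120 N, or if a joint passes its speed limit or range.

## Working session

There is one attempt and no reset: what is moved stays moved. The work goes in short steps, each a Python script; the robot and the scene stay as the last script left them, time stands still between calls to the robot, and variables do not carry over. Pictures are saved under pics/ and viewed, at most 14 in all, crops included, and the job is handed in when it is done.

```bash
mkdir -p pics
python3 - <<'E'
from rig import bot,capture,camera_params
import cv2,numpy as np
for n in ("scene","side","wrist"):
    cv2.imwrite(f"pics/{n}0.png",capture(n)); p=camera_params(n)
    R=cv2.Rodrigues(np.array(p["rvec"],float))[0]; print(n,np.round(p["camera_matrix"],1).tolist(),(-R.T@np.array(p["tvec"]).ravel()).round(3),R.round(2).tolist())
print(bot.current_tool_rot(),bot.current_clock())
E
```

```text
scene [[443.3, 0.0, 322.4], [0.0, 443.3, 242.5], [0.0, 0.0, 1.0]] [1.129 0.618 0.67 ] [[-0.71, 0.71, -0.0], [0.43, 0.42, -0.8], [-0.57, -0.56, -0.6]]
side [[493.7, 0.0, 314.8], [0.0, 493.7, 236.6], [0.0, 0.0, 1.0]] [-0.014  0.825  0.664] [[-0.84, -0.54, -0.02], [-0.27, 0.45, -0.85], [0.46, -0.71, -0.53]]
wrist [[406.8, 0.0, 316.6], [0.0, 406.8, 239.1], [0.0, 0.0, 1.0]] [0.215 0.511 0.374] [[-0.26, -0.97, 0.0], [-0.92, 0.25, 0.29], [-0.28, 0.07, -0.96]]
[ 3.14017560e+00 -9.56225662e-05 -2.61854505e-01] 0.15
```

View pics/scene0.png

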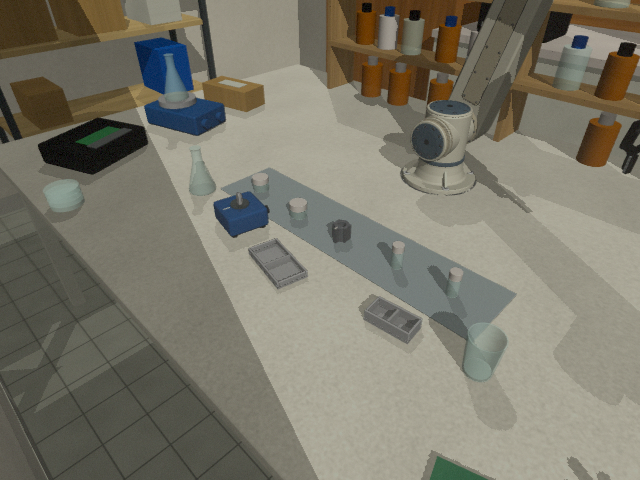

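View pics/side0.png

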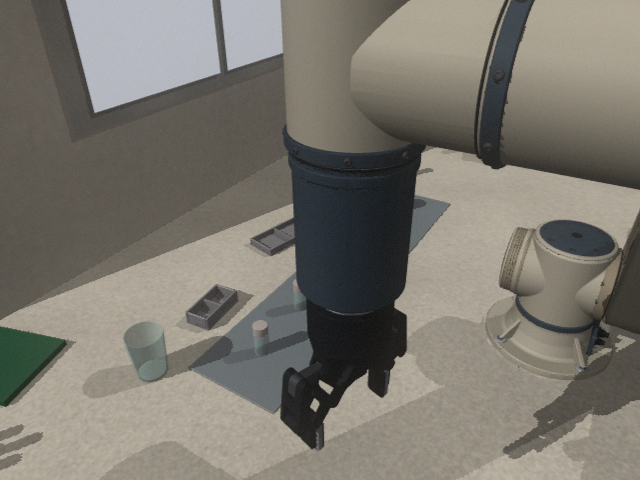

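The scene view shows the jars' lids at about (260,177) and (298,204), the head at (341,228) and the vial caps at (398,244) and (456,272). The vial rack is at (393,318), the jar tray at (277,262) and the mixer at (241,212); the side view is mostly blocked by the arm. Next I'll get rough positions, then survey from above with the wrist camera.

```bash
cat > h.py <<'E'
from rig import bot,fingers,capture,camera_params
import cv2,numpy as np
def cam(n):
    p=camera_params(n); return (np.array(p["camera_matrix"],float),cv2.Rodrigues(np.array(p["rvec"],float))[0],np.array(p["tvec"],float).ravel())
def ray(c,uv,z):
    K,R,t=c; o=-R.T@t; d=R.T@np.linalg.inv(K)@np.array([*uv,1.]); return (o+d*(z-o[2])/d[2])[:2]
def proj(c,P):
    K,R,t=c; q=K@(R@np.array(P,float)+t); return q[:2]/q[2]
def shot(name):
    c=cam("wrist"); im=capture("wrist"); cv2.imwrite(f"pics/{name}.png",im); np.savez(f"pics/{name}.npz",K=c[0],R=c[1],t=c[2]); return c,im
def load(name):
    f=np.load(f"pics/{name}.npz"); return (f["K"],f["R"],f["t"]),cv2.imread(f"pics/{name}.png")
E
python3 - <<'E'
from h import *
c=cam("scene")
for n,uv,z in [("jar1",(260,177),.045),("jar2",(298,204),.045),("head",(341,225),.045),("vial1",(398,244),.067),("vial2",(456,272),.067),("rack",(393,315),.028),("tray",(277,261),.018),("mixer",(240,196),.094),("beaker",(480,375),0),("flask",(203,190),0)]: print(n,ray(c,uv,z).round(3))
for p in [(.5,.2,.38),(.5,.0,.38),(.5,-.2,.38),(.42,.2,.38)]:
  for y in (0,1.57,-1.57): print(p,y,bot.inverse_kinematics(p,[np.pi,0,y]) is not None)
E
```

```text
jar1 [ 0.443 -0.323]
jar2 [ 0.466 -0.135]
head [0.457 0.013]
vial1 [0.445 0.176]
vial2 [0.438 0.321]
rack [0.595 0.282]
tray [ 0.64  -0.019]
mixer [ 0.595 -0.207]
beaker [0.58 0.47]
flask [ 0.564 -0.449]
(0.5, 0.2, 0.38) 0 True
(0.5, 0.2, 0.38) 1.57 True
(0.5, 0.2, 0.38) -1.57 True
(0.5, 0.0, 0.38) 0 True
(0.5, 0.0, 0.38) 1.57 True
(0.5, 0.0, 0.38) -1.57 True
(0.5, -0.2, 0.38) 0 True
(0.5, -0.2, 0.38) 1.57 True
(0.5, -0.2, 0.38) -1.57 True
(0.42, 0.2, 0.38) 0 True
(0.42, 0.2, 0.38) 1.57 True
(0.42, 0.2, 0.38) -1.57 True
```

Run:
```python
from h import *
bot.move_to([.55,.24,.30],[np.pi,0,0]); shot("w1")
bot.move_to([.55,-.15,.30],[np.pi,0,0]); shot("w2"); print(bot.current_clock())
```

```text
3.5333
```

View pics/w1.png

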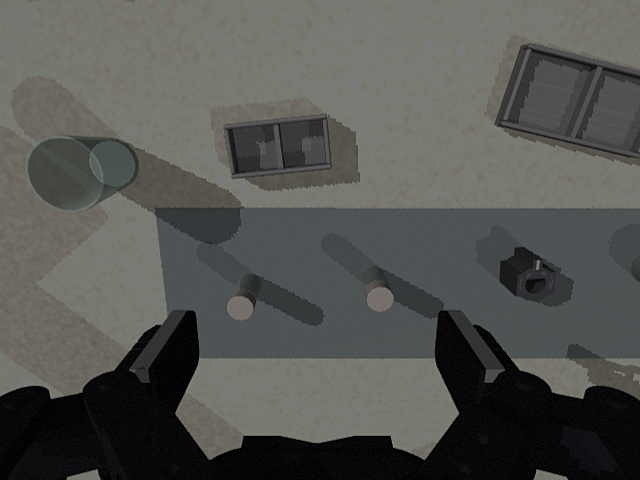

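View pics/w2.png

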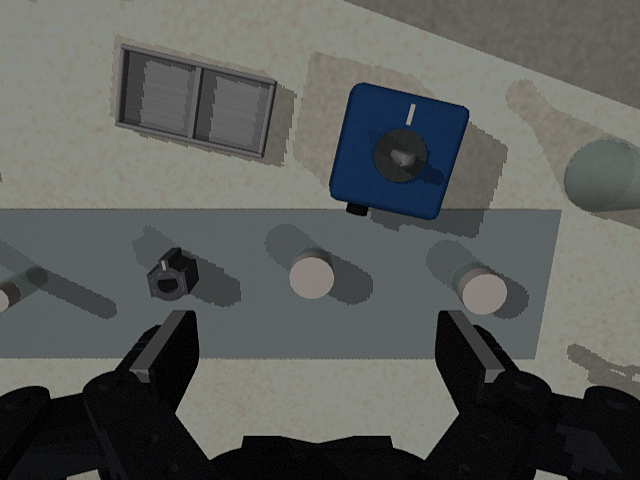

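w1 shows the vial caps at (241,306) and (379,299) and the rack rim quad around (278,147). w2 shows the jar lids at (312,277) and (483,293), the head at (170,278), the tray quad around (197,100), and the mixer with its collar at (400,155) and white line at (411,114). Now I'll measure these with masks.

```bash
cat > meas.py <<'E'
from h import *
def blobs(mask,roi,amin=60):
    x0,y0,x1,y1=roi; m=np.zeros_like(mask); m[y0:y1,x0:x1]=mask[y0:y1,x0:x1]
    cs,_=cv2.findContours(m,cv2.RETR_EXTERNAL,cv2.CHAIN_APPROX_NONE)
    return sorted([c for c in cs if cv2.contourArea(c)>amin],key=cv2.contourArea,reverse=True)
def disc(c,cnt,z):
    P=np.array([ray(c,p[0],z) for p in cnt],np.float32); (x,y),r=cv2.minEnclosingCircle(P); return np.mean([[x,y]],0).round(4),round(r,4)
def rect(c,cnt,z):
    P=np.array([ray(c,p[0],z) for p in cnt],np.float32); r=cv2.minAreaRect(P); return np.round(r[0],4),np.round(r[1],4),round(r[2],1)
E
python3 - <<'E'
from meas import *
c1,i1=load("w1"); c2,i2=load("w2")
def cream(i):
    b,g,r=[i[...,k].astype(int) for k in range(3)]
    return ((r>110)&(r-b>10)).astype(np.uint8)*255
print(i1[306,241],i1[299,379],i1[330,300],i2[277,312],i2[293,483],i1[230,300],i1[380,300],i1[120,270],i1[150,250],i2[100,350],i2[114,411],i1[145,278])
for b in blobs(cream(i1),(200,265,420,330)): print("vial",disc(c1,b,.067))
for b in blobs(cream(i2),(270,245,530,330)): print("jar",disc(c2,b,.045))
hsv=cv2.cvtColor(i2,cv2.COLOR_BGR2HSV); blue=((hsv[...,1]>140)&(hsv[...,0]>100)&(hsv[...,0]<130)).astype(np.uint8)*255
for b in blobs(blue,(300,60,500,230),2000): print("mixer",rect(c2,b,.06))
# low saturation steel of rack, tray
for n,i,c,roi,z in (("rack",i1,c1,(215,108,338,184),.028),("tray",i2,c2,(108,38,283,164),.018)):
    h=cv2.cvtColor(i,cv2.COLOR_BGR2HSV)
    b,g,r=[i[...,k].astype(int) for k in range(3)]; m=((r-b)<9).astype(np.uint8)*255
    for b in blobs(m,roi,1500): print(n,rect(c,b,z))
    x0,y0,x1,y1=roi; m[:y0]=0
w=np.hstack([cv2.resize(i1[105:190,210:345],None,fx=3,fy=3),np.zeros((255,1,3),np.uint8),cv2.resize(i2[35:165,100:290],None,fx=2,fy=2)[:255]])
t=np.hstack([cv2.resize(i2[240:310,130:210],None,fx=4,fy=4),cv2.resize(i2[80:220,320:480],None,fx=2.5,fy=2,)])
H=np.zeros((255+280,max(w.shape[1],t.shape[1]),3),np.uint8); H[:255,:w.shape[1]]=w; H[255:,:t.shape[1]]=t
cv2.imwrite("pics/crop1.png",cv2.convertScaleAbs(H,alpha=1.6)); print(H.shape)
E
```

```text
[105 110 116] [106 112 118] [86 84 79] [122 127 134] [123 129 136] [85 83 78] [113 125 122] [82 79 80] [57 54 57] [55 31 15] [128 141 141] [85 84 85]
vial (array([0.447 , 0.1757]), 0.0131)
vial (array([0.4373, 0.3183]), 0.0131)
jar (array([ 0.4614, -0.1445]), 0.0234)
jar (array([ 0.4427, -0.3289]), 0.0235)
mixer (array([ 0.5909, -0.2237]), array([0.1094, 0.1078]), 77.6)
rack (array([0.5923, 0.2813]), array([0.0626, 0.1334]), 8.8)
tray (array([ 0.6232, -0.0236]), array([0.1579, 0.1071]), 77.6)
(535, 786, 3)
```

View pics/crop1.png

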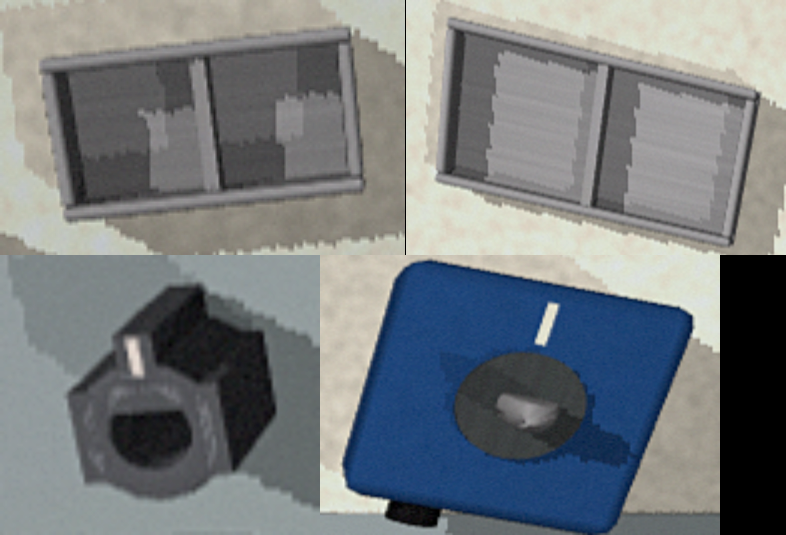

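Run:
```python
from meas import *
c1,i1=load("w1"); c2,i2=load("w2")
for n,c,z,px in (("rack",c1,.028,[(224,125.7),(326.7,115),(330.7,166.7),(232.3,176.7)]),("tray",c2,.018,[(121,45),(276,81.5),(263,156.5),(115.5,124)])):
    P=np.array([ray(c,p,z) for p in px]); e=np.linalg.norm(P-np.roll(P,-1,0),axis=1)
    a=P[0]-P[1]+P[3]-P[2]; print(n,P.mean(0).round(4),e.round(4),"yaw of y axis-90:",np.degrees(np.arctan2(a[1],a[0])-np.pi/2).round(1))
print("mix yaw", np.degrees(np.arctan2(*(ray(c2,(412.5,105),.06)-ray(c2,(409,123),.06))[::-1])))
h=ray(c2,(167.5,286),.045); print("head",h)
bot.move_to([.52,-.2237,.22],[np.pi,0,0]); shot("m1")
bot.move_to([h[0]-.06,h[1],.17],[np.pi,0,0]); shot("h1")
i=np.hstack([cv2.imread("pics/m1.png")[0:290,180:460],cv2.imread("pics/h1.png")[0:290,180:460]])
cv2.imwrite("pics/crop2.png",cv2.convertScaleAbs(cv2.resize(i,None,fx=1.4,fy=1.4),alpha=1.8)); print(bot.current_clock())
```

```text
rack [0.5947 0.2778] [0.1013 0.0502 0.1006 0.0503] yaw of y axis-90: 5.7
tray [ 0.637  -0.0293] [0.1503 0.0737 0.1504 0.0741] yaw of y axis-90: -12.4
mix yaw -7.7275557711054175
head [0.45228499 0.00790161]
5.2083
```

View pics/crop2.png

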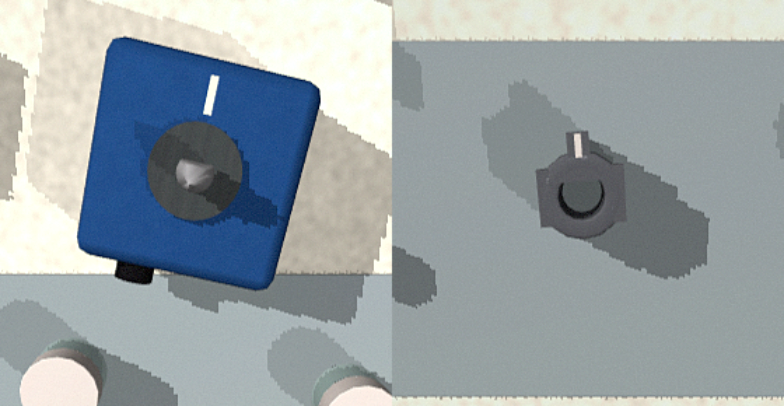

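The crop shows the shaft inside its collar at about (197,172), with the white line at (211,95). The head's bore is at about (581,196), its fin mark at (577,145), and its flats face left and right. I'll refine the mixer numerically and enlarge the head.

Run:
```python
from meas import *
c,i=load("m1")
h=cv2.cvtColor(i,cv2.COLOR_BGR2HSV); blue=((h[...,1]>140)&(h[...,0]>100)&(h[...,0]<130)).astype(np.uint8)*255
b=blobs(blue,(200,0,460,220),2000)[0]; print("mixer",rect(c,b,.06))
fill=cv2.drawContours(np.zeros_like(blue),[cv2.convexHull(b)],-1,255,-1)
inn=cv2.erode(fill,np.ones((9,9)))&~blue
for k in blobs(inn,(200,0,460,220),60):
    g=i[...,1][k[:,0,1],k[:,0,0]].mean(); print("inner",cv2.contourArea(k),g.round(),disc(c,k,.064),rect(c,k,.06))
c,i=load("h1")
w=(cv2.cvtColor(i,cv2.COLOR_BGR2GRAY)>110).astype(np.uint8)*255
for k in blobs(w,(290,85,350,125),5): print("mark",rect(c,k,.045),k.mean(0))
cv2.imwrite("pics/crop3.png",cv2.convertScaleAbs(cv2.resize(i[85:180,270:365],None,fx=6,fy=6,interpolation=cv2.INTER_CUBIC),alpha=2.2))
```

```text
mixer (array([ 0.5901, -0.2263]), array([0.1067, 0.1073]), 77.6)
inner 3695.0 38.0 (array([ 0.5903, -0.2262]), 0.0243) (array([ 0.5903, -0.2263]), array([0.0483, 0.0485]), 51.3)
inner 161.0 105.0 (array([ 0.6261, -0.2342]), 0.0094) (array([ 0.6265, -0.2344]), array([0.0045, 0.0186]), 77.6)
mark (array([0.4759, 0.0096]), array([0.0091, 0.0026]), 4.2) [[312.35135135 103.7027027 ]]
```

View pics/crop3.png

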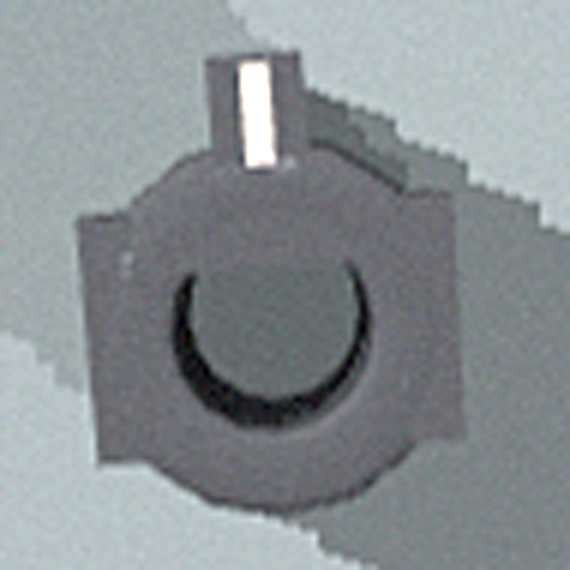

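Run:
```python
from meas import *
c,i=load("h1")
P=np.array([ray(c,(270+u/6,85+v/6),.045) for u,v in [(78,220),(98,465),(452,192),(466,437)]])
print("head",P.mean(0),"edges",np.linalg.norm(P[0]-P[1]),np.linalg.norm(P[2]-P[3]),np.linalg.norm(P[0]-P[2]))
h=P.mean(0)
for k,(yaw,n) in enumerate(((np.pi/2,"h2"),(-np.pi/2,"h3"))):
    d=np.array([np.cos(yaw),np.sin(yaw)])*.06
    bot.move_to([h[0]-d[0],h[1]-d[1],.17],[np.pi,0,yaw]); c,i=shot(n)
    p=proj(c,[.4759,.0096,.045]).astype(int)
    w=(cv2.cvtColor(i,cv2.COLOR_BGR2GRAY)>110).astype(np.uint8)*255
    for k in blobs(w,(p[0]-15,p[1]-15,p[0]+15,p[1]+15),5): print(n,"mark",rect(c,k,.045))
print(bot.current_q(),bot.current_clock())
```

```text
head [0.45361595 0.00767647] edges 0.025679469252151282 0.025550457131980113 0.039622707029543555
h2 mark (array([0.4761, 0.0095]), array([0.0091, 0.0025]), 4.5)
h3 mark (array([0.476 , 0.0097]), array([0.0097, 0.0025]), 5.5)
[ 4.91369852e-01  1.04118395e-01 -2.36704666e-01  5.69122325e-06
 -1.22996609e+00 -4.91185629e-01] 9.725
```

Three views agree to within 0.2 mm on the mark. The head is at (0.4537, 0.0077) with yaw 4.3°, and the mixer is at (0.590, -0.226) with yaw -12.4°. I'll do the head first.

```bash
cat >> h.py <<'E'
def pick(x,y,z,yaw,f,up=.16):
    o=[np.pi,0,yaw]; fingers.gripper_open(); bot.move_to([x,y,up],o); bot.move_linear([x,y,z],velocity=.12)
    fingers.grasp(f); print("grip",bot.current_grip_width(),bot.current_gripper_force(),bot.current_force().round(1)); bot.move_linear([x,y,up],velocity=.12)
E
python3 - <<'E'
from h import *
r=np.radians
pick(.4537,.0077,.012,r(4.3),50,.19)
print("held",bot.current_grip_width(),bot.current_gripper_force(),bot.current_force())
bot.move_to([.590,-.226,.19],[np.pi,0,r(-12.4)])
shot("m2"); f0=bot.current_force(); print(f0)
bot.move_linear([.590,-.226,.108],velocity=.12)
for z in np.arange(.105,.0725,-.003):
    bot.move_linear([.590,-.226,z],velocity=.05); f=bot.current_force()-f0
    print(round(z,4),f.round(1),bot.current_eef_pos().round(4))
    if abs(f[2])>8 or np.hypot(*f[:2])>15: break
print(bot.current_clock())
cv2.imwrite("pics/side1.png",cv2.convertScaleAbs(capture("scene")[130:300,150:400],alpha=1.3));
E
```

```text
grip 0.46474768770429004 50.72827398777008 [-0.9  0.8  3.2]
held 0.4603874156730877 50.369417667388916 [-0.17695313 -0.96174458 -0.19355328]
[-0.12078989  0.27250301 -0.43359755]
0.105 [-1.   0.3 -0.9] [ 0.5901 -0.226   0.1054]
0.102 [-0.1 -0.9 -0.1] [ 0.5898 -0.226   0.1018]
0.099 [-0.7  0.1 -0.6] [ 0.5898 -0.226   0.0987]
0.096 [ 0.3  0.1 -0.4] [ 0.5898 -0.226   0.0957]
0.093 [0.4 0.4 0. ] [ 0.5898 -0.2259  0.0927]
0.09 [-0.1 -0.7 -0.2] [ 0.5898 -0.2259  0.0897]
0.087 [ 0.5 -0.7 -0.3] [ 0.5898 -0.226   0.0867]
0.084 [ 0.2 -0.2 -0.6] [ 0.5898 -0.2259  0.0837]
0.081 [-0.2 -1.3 -0.5] [ 0.5898 -0.226   0.0807]
0.078 [ 0.2 -0.4 -0.2] [ 0.5898 -0.2259  0.0777]
0.075 [ 0.8 -0.1 -0.2] [ 0.5898 -0.226   0.0747]
19.9333
```

The head slid on without contact force. I'll release it and verify from above, then do the first vial. Each drop-off target is computed from the rack's pose.

Run:
```python
from h import *
bot.move_linear([.590,-.226,.0725],velocity=.03); print(bot.current_force()); fingers.gripper_open()
bot.move_linear([.590,-.226,.2],velocity=.15)
bot.move_linear([.525,-.22,.22],velocity=.2); shot("m3"); print(bot.current_clock())
im=load("m3")[1][0:260,180:460]
cv2.imwrite("pics/crop4.png",cv2.convertScaleAbs(cv2.resize(im,None,fx=2,fy=2),alpha=2))
```

```text
[ 0.20998864 -0.68545187  3.85058123]
22.2917
```

View pics/crop4.png

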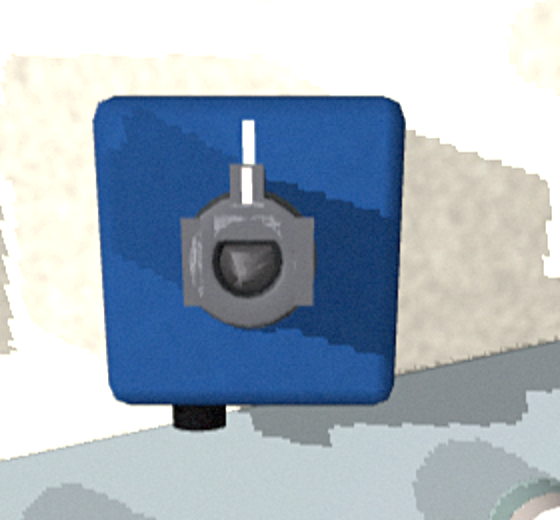

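The head is fully seated, with its fin mark in line with the mixer's white line (col 248). Next come the vials.

```bash
cat >> h.py <<'E'
def yawok(pts,yaw):
    for a in (yaw,yaw+np.pi):
        if all(bot.inverse_kinematics(p,[np.pi,0,a]) is not None for p in pts): return a
def place(x,y,z,yaw,up):
    o=[np.pi,0,yaw]; bot.move_to([x,y,up],o); bot.move_linear([x,y,z+.008],velocity=.12); bot.move_linear([x,y,z],velocity=.04)
    print("place",bot.current_eef_pos().round(4),bot.current_force().round(1),bot.current_grip_width(),bot.current_clock()); fingers.gripper_open(); bot.move_linear([x,y,up],velocity=.15)
def comp(cx,cy,deg,d):
    a=np.radians(deg); return cx-np.sin(a)*d,cy+np.cos(a)*d
E
python3 - <<'E'
from h import *
for (x,y),d in (((.4373,.3183),.0245),((.447,.1757),-.0245)):
    px,py=comp(.5947,.2778,5.7,d)
    yaw=yawok([(x,y,.032),(px,py,.035)],np.radians(5.7-90)); print(yaw,px,py)
    pick(x,y,.032,yaw,30,.14); place(px,py,.035,yaw,.14)
bot.move_to([.55,.24,.30],[np.pi,0,0]); shot("w3"); print(bot.current_clock())
E
```

```text
-1.4713125594312197 0.5922666661312809 0.30217886146405004
grip 0.3157634444399318 29.395355880260468 [-0.4  0.3  1.7]
place [0.5922 0.3021 0.0348] [ 0.1 -0.1 -0.3] 0.316022533513033 29.125
-1.4713125594312197 0.5971333338687191 0.25342113853594994
grip 0.31792033544597276 29.36388585716486 [-1.4 -0.6  3. ]
place [0.597  0.2533 0.0348] [ 0.7  0.4 -0.8] 0.31835262971721007 36.2667
39.0667
```

View pics/w3.png

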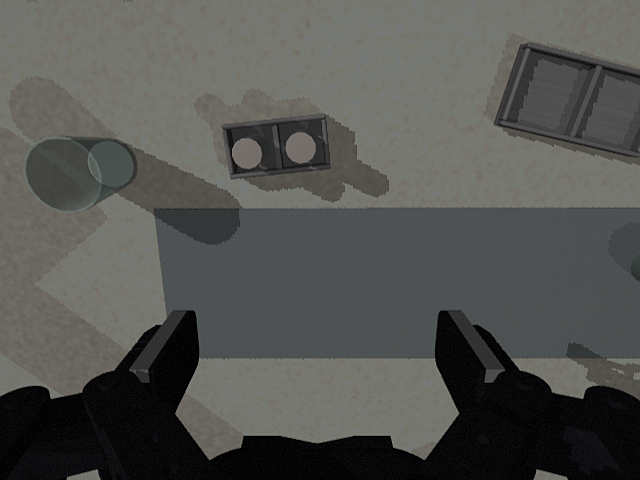

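Both vials stand in the rack, caps at (247,154) and (300,148). Now the jars.

Run:
```python
from h import *
for (x,y),d in (((.4614,-.1445),.0365),((.4427,-.3289),-.0365)):
    px,py=comp(.637,-.0293,-12.4,d)
    yaw=yawok([(x,y,.018),(px,py,.021),(px,py,.19)],np.radians(-12.4+90)); print(yaw,px,py)
    pick(x,y,.018,yaw,40,.2); place(px,py,.021,yaw,.2)
bot.move_to([.53,-.12,.32],[np.pi,0,0]); c,i=shot("w4"); print(bot.current_clock())
```

```text
1.3543754995475996 0.6448378394415978 0.0063485381591971285
grip 0.5502113045676769 40.909048318862915 [-1.1  1.1  5.2]
place [0.6446 0.0063 0.0207] [-0.4 -0.  -1.1] 0.5504479269107655 47.6667
1.3543754995475996 0.6291621605584022 -0.06494853815919713
grip 0.5506885916349533 41.147167682647705 [0.2 0.4 4. ]
place [ 0.6289 -0.0649  0.0207] [ 1.1 -0.2 -1.7] 0.5513600172999418 64.8083
67.8333
```

View pics/w4.png

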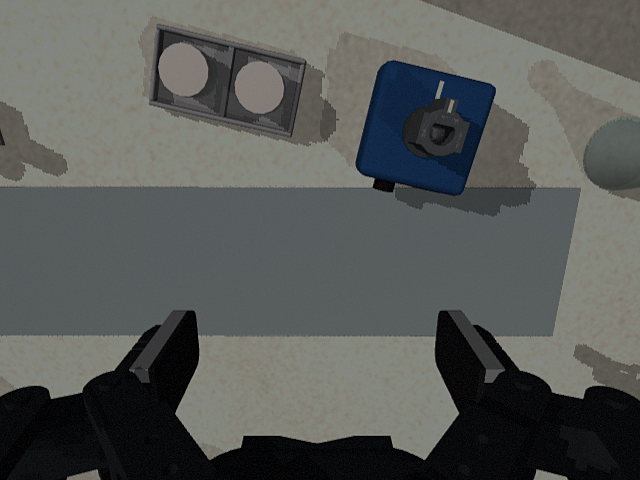

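The jars sit centred in the tray (lids at (183,69) and (259,88)), and the mat is clear. Before handing in, I'll check the heights against the expected projections.

Run:
```python
from meas import *
c,i=load("w4"); g=cv2.cvtColor(i,cv2.COLOR_BGR2GRAY)
b,r=i[...,0].astype(int),i[...,2].astype(int)
m=((r>110)&(r-b>10)).astype(np.uint8)*255
for k in blobs(m,(155,35,300,125),300): print("jar",disc(c,k,.047))
a=np.radians(-12.4); P=lambda d,z:[.590+d*np.cos(a),-.226+d*np.sin(a),z]
print("mark expected seated",proj(c,P(.0225,.106)),"5mm high",proj(c,P(.0225,.111)))
w=(g>100).astype(np.uint8)*255
for k in blobs(w,(442,92,462,122),8): print("mark",k.mean(0),rect(c,k,.106))
c,i=load("w3"); b,r=i[...,0].astype(int),i[...,2].astype(int)
m=((r>95)&(r-b>8)).astype(np.uint8)*255
for k in blobs(m,(232,128,324,172),200): print("vial",disc(c,k,.069))
```

```text
jar (array([0.6459, 0.0058]), 0.0235)
jar (array([ 0.6298, -0.0657]), 0.0232)
jar (array([ 0.6667, -0.0638]), 0.0416)
mark expected seated [448.78835798 106.32291491] 5mm high [450.685434   106.21384158]
mark [[450.40740741 105.77777778]] (array([ 0.6123, -0.232 ]), array([0.0027, 0.0098]), 78.5)
vial (array([0.5919, 0.3015]), 0.0136)
vial (array([0.5968, 0.2532]), 0.0135)
```

Run:
```python
from meas import *
pts=[];Ms=[]
for n in ("m3","w4"):
    c,i=load(n); g=cv2.cvtColor(i,cv2.COLOR_BGR2GRAY)
    e=proj(c,[.6123,-.232,.106]).astype(int)
    w=(g>100).astype(np.uint8)*255
    ks=blobs(w,(e[0]-9,e[1]-14,e[0]+9,e[1]+14),8)
    for k in ks: print(n,e,cv2.contourArea(k),cv2.minAreaRect(k))
    pts.append(np.array(min(ks,key=lambda k:np.hypot(*(np.array(cv2.minAreaRect(k)[0])-e)))[:,0].mean(0))); Ms.append(c[0]@np.c_[c[1],c[2]])
X=cv2.triangulatePoints(Ms[0],Ms[1],pts[0].reshape(2,1),pts[1].reshape(2,1)); X=(X[:3]/X[3]).ravel(); print("mark 3d",X)
a=np.radians(-12.4); print("axis",X[:2]-.0225*np.array([np.cos(a),np.sin(a)]))
```

```text
m3 [303  92] 68.0 ((303.0, 92.5), (17.0, 4.0), 90.0)
m3 [303  92] 12.0 ((304.0, 79.5), (3.0, 4.0), 90.0)
w4 [450 105] 27.5 ((450.2735900878906, 105.7924575805664), (3.159292459487915, 12.63716983795166), 15.945395469665527)
mark 3d [ 0.61237064 -0.23183446  0.10696484]
axis [ 0.59039551 -0.22700292]
```

Triangulating the mark puts the top of the head at z = 0.107 m, so its origin is about 0.065 m and its axis is within about 1 mm of the shaft. The vials and jars measure at their compartment centres.

```bash
python3 -c "
from rig import bot
print(bot.hand_in(),bot.current_clock())"
```

```text
the job is handed in; nothing more can be done
the job is handed in; nothing more can be done
```

I handed the job in after about 68 s on the robot clock; the system gave no pass/fail verdict, but my last pictures show both vials in the rack, both jars in the tray and the head seated at about z 65 mm on the shaft, and I never moved the beaker or flask.

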